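# Lock the stop of the sushi-roll cutting board with its wing screw

## Task

Take the flat-winged thumbscrew out of the wooden stand, line up the slot of the cutting board's sliding stop with the hidden slot of the nut plate underneath it, and put the screw down through both until its collar lies flush on the stop. Then give it a quarter turn so that its cross bar locks under the nut plate, and let go. Feel for the hidden slot gently, never forcing the screw or the board, and leave the round-headed pin and everything else on the counter where it is.

Things in the scene. Friction and masses are not known exactly. Their poses are not given: they have to be found in the camera images.
- screw: loose steel thumbscrew, 50 g, standing upright in a slot of the stand. Origin: centre of the underside of its round collar (24 mm wide, z 0 to 4 mm). On the collar a flat upright wing, 28 mm long (own x), 10 mm thick (own y), z 4 to 34: grip it across the 10 mm. Below the collar a round neck, 5 mm in diameter. The same after half a turn
- cross_bar (a point): middle of the square cross bar at the lower end of the screw's neck: 14 mm long along the screw's own x (as the wing), 5 mm thick and 5 mm high, lower edges rounded by 1 mm, its centre 19 mm and its flat underside 21.5 mm below the collar's underside
- stand: fixed dark-wood block 60 x 130 x 34 mm, origin at the centre of its underside; two slots 8 x 18 mm, 26 mm deep, long way along own y, at own y +32 and -32 mm, one holding the screw, the other the round-headed pin
- pin: bystander: steel pin with a round 26 mm knob and a straight shank, standing in the other slot of the stand; origin at the underside of its collar, as on the screw
- board: fixed light-wood cutting board 150 x 280 x 26 mm (own x, y, z), origin at the centre of its underside. Two low aluminium rails along own y guide the stop. In a pocket under the stop a clamped, unyielding steel nut plate 6 mm thick, top flush with the board (z 26), has a through slot 17 mm (own x) x 7 mm (own y), 14 mm of free space below; not seen at the start
- mark (a point): point on the board at own x +35, y -20, z 26 mm, under the stop, level with the black tick on the board. The nut plate's slot is centred on the line own x = +35, but anywhere from 14 mm before to 14 mm beyond this point along own y (grey ticks): its place is not measured and must be felt for
- stop_slot (a point): centre of the upper mouth of the stop's through slot, 17 mm (board x) x 7 mm (board y), in its foot: an aluminium plate 50 x 165 x 8 mm, its top at board z 34. A 42 mm high upright plate stands 91 mm from here towards board +y. The cross bar passes both slots only with the wing along board x; collar flush, it is 2 mm clear below the nut plate and turns freely, either way
- stop (a joint): position of the sliding stop along the board's +y in m, 0 to 0.066; slides stiffly with about 2 N of friction, can be pushed along by the screw standing in its slot. At 0.038 its slot is over the mark; it starts between 0 and 0.016
- bowl_a: bystander: dark red bowl, 110 mm wide, 60 mm high
- bowl_b: bystander: dark red bowl, 110 mm wide, 60 mm high
- jug: bystander: white plastic jug, 90 mm wide, 130 mm high
- soy: bystander: amber bottle, 56 mm wide, 150 mm high
- dish: bystander: small white dish, 68 mm wide, 22 mm high, between board and stand
- paddle: bystander: white spatula lying between board and stand, nearer the robot than the dish
- tub: bystander: white jar, 80 mm wide, 70 mm high

How it is judged:
By the outcome, as a careful person would: the job done as asked, in the order asked, and still so for the second after the job is handed in, with the robot touching nothing.
It also fails if it takes over 72 s, if anything falls off the work surface, if the arm or the gripper's body presses on something with over 40 N, if the wrist force passes 120 N, or if a joint passes its speed limit or range.

## Robot

A 6-joint arm with a two-finger parallel gripper is mounted at the origin on the work surface. World frame = base frame: x ahead of the robot, y to its left, z up, the work surface at z = 0. Lengths are in m, angles in rad, forces in N, time in s.
With the tool pointing down it reaches from about 0.3 to 0.85 m from the base axis. Payload 4.2 kg.
Tool frame: the origin (TCP) lies between the finger pads; the fingertips stand 22 mm ahead of it and the grasp point (between the pads) lies 3 mm ahead of it; z points along the fingers, y is the line along which they close (so a half turn about z gives the same grasp; the last joint's range is limited). The gripper opens to 91 mm and grips with 3 to 60 N. Pads are 32 mm wide; open, the fingers measure 118 mm over their backs; the gripper's body (76 mm by 178 mm) begins 60 mm behind the grasp point.
Start: joints at [-1.172, 0.32, 1.565, -0, 1.257, -0.02], TCP at [0.234, -0.525, 0.236] pointing down, gripper open.
Joint ranges: [-3.11, 3.11], [-0.84, 2.01], [0.21, 2.61], [-1.34, 4.49], [0.05, 2.63], [-2.56, 2.56]. Speed limits (rad/s): [2.57, 2.57, 3.14, 3.14, 3.14, 3.14].

## Interface

Orientations are given as a 3x3 rotation matrix whose columns are the frame's x, y, z axes.
In Python, from plant import manip gives the robot as it stands. Calls block until the motion is done:
- manip.movep(position, orientation): joint-space move of the TCP to a pose.
- manip.movel(position, orientation=None, rate=0.15, force_limit=None): straight line of the TCP; orientation=None keeps the orientation; rate is the mean speed in m/s. With force_limit (N) it stops when the force on the tool has changed by that much, and returns True; else False.
- manip.goto_joints(angles): joint-space move.
- manip.grip(opening, force=None): finger opening in m; force is the grip in N (None keeps the last); returns when the fingers have stopped.
- manip.hold(seconds).
- manip.inverse_kinematics(position, orientation): joint angles nearest the present ones, or None.
- manip.sense(): the state.
- manip.grab_frame(name): name is "side" or "top" or "wrist"; returns a dict with "color" (400x640x3 uint8, blue, green, red), "fov_y" (degrees; the focal length in pixels is half the picture's height over the tangent of half this angle, whatever the lens; pixels are square), "cx", "cy" (the principal point, pixels), "cam_to_world" (4x4, takes a point from camera to world coordinates); the wrist camera has in their place "mount" (4x4, takes a point from camera to tool coordinates, whose origin is the TCP and whose axes are the flange's). Camera axes: x right, y down, z forward; pixel columns grow to the right and rows downward; lengths in m; the calibration is good to about 2 mm. The wrist camera is an equidistant fisheye: a pixel r from the principal point sees the ray r / f radians off the axis. A picture is of the moment at which its call begins: read the wrist's pose just before it. There is no depth.
A pose or a line that the arm cannot do raises manip.PlanningError and nothing moves.
- manip.sign_off(): hands the job in; it is judged then, once.
Trained networks look in the newest picture that a camera, given by its name, has taken for a name from the list of things; names that differ only in an ending like _2 or _b are one class to them, and where a whole thing is asked for, a point or a joint stands for the part that bears it (a point fixed in the world has none). Each returns a list of dicts, best first, with "conf" (0 to 1); they miss things now and then, are a little off and sometimes report something else, mostly with a low value. They report only what shows in the picture. A call takes as long as a camera call.
- manip.recognise(thing, camera): "location" ([column, row] in pixels, amid what is visible of it).
- manip.pinpoint(thing, camera): "location" ([column, row] in pixels: a listed point, or the origin of a listed thing).
The state is a dict: "time": time; "joints": joint angles; "joint_velocities": joint speeds; "tau": joint torques, N m; "eef_pos": TCP position; "tool_rot": TCP orientation; "contact_force": force on the tool from outside, world axes, zero at the start; "moment": the same for the moment, N m; "width": finger opening in m; "finger_force": force on a finger pad.
Only numpy, scipy, OpenCV 4.12 (cv2) and the standard library are available. Lean on these libraries where they do the work, as an engineer would, in place of code of your own. Each camera call takes 0.05 s, during which the arm holds its last target. There are 200 camera calls.

## Working session

There is one attempt and no reset: what is moved stays moved. The work goes in short steps, each a Python script; the robot and the scene stay as the last script left them, time stands still between calls to the robot, and variables do not carry over. Pictures are saved under pics/ and viewed, at most 10 in all, crops included, and the job is handed in when it is done.

```bash
ls; mkdir -p pics
python3 - <<'E'
from plant import manip
import cv2
s=manip.sense();print(s['time'],s['eef_pos'],s['contact_force'],s['width'])
ims=[]
for c in('side','top','wrist'):
    f=manip.grab_frame(c);cv2.imwrite(f'pics/{c}0.png',f['color']);print(c,f['fov_y'],f['cx'],f['cy'],f.get('cam_to_world',f.get('mount')).round(4).tolist())
    for t in('screw','pin','stand','board','stop','stop_slot','mark','cross_bar','dish','paddle'):
        print(c,t,[(([round(v) for v in d['location']]),round(d['conf'],2)) for d in manip.pinpoint(t,c)[:2]],[(([round(v) for v in d['location']]),round(d['conf'],2)) for d in manip.recognise(t,c)[:2]])
E
```

```text
pics
0.0 [ 0.23363787 -0.52485773  0.23512222] [ 0.08284042 -0.20325913  1.06800696] 0.0909425795843284
side 42.06088503370238 322.3672786631715 200.17533495256504 [[0.9368, -0.2312, 0.2624, 0.3495], [-0.3494, -0.5864, 0.7308, -0.7323], [-0.0151, -0.7763, -0.6301, 0.6709], [0.0, 0.0, 0.0, 1.0]]
side screw [([319, 313], 0.8), ([264, 165], 0.54)] [([317, 308], 0.84)]
side pin [([313, 282], 0.61), ([342, 132], 0.37)] [([311, 276], 0.83)]
side stand [([314, 309], 0.69)] [([318, 317], 0.7)]
side board [([248, 168], 0.67), ([267, 167], 0.3)] [([245, 172], 0.62)]Traceback (most recent call last):
  File "<stdin>", line 8, in <module>
ValueError: it knows: board, bowl, cross_bar, dish, jug, mark, paddle, pin, screw, soy, stand, stop_slot, tub
```

Run:
```python
from plant import manip
import cv2
for c in('side','top'):
    f=manip.grab_frame(c);cv2.imwrite(f'pics/{c}0.png',f['color']);print(c,f['fov_y'],f['cx'],f['cy'],f['cam_to_world'].round(4).tolist())
    for t in('screw','pin','stand','board','stop_slot','mark'):
        print(c,t,[(([round(v,1) for v in d['location']]),round(d['conf'],2)) for d in manip.pinpoint(t,c)[:2]])
print(manip.sense()['time'])
```

```text
side 42.06088503370238 322.3672786631715 200.17533495256504 [[0.9368, -0.2312, 0.2624, 0.3495], [-0.3494, -0.5864, 0.7308, -0.7323], [-0.0151, -0.7763, -0.6301, 0.6709], [0.0, 0.0, 0.0, 1.0]]
side screw [([317.4, 311.0], 0.84)]
side pin [([315.6, 282.1], 0.75)]
side stand [([315.5, 308.5], 0.9), ([313.6, 283.4], 0.26)]
side board [([247.1, 171.2], 0.72), ([239.2, 242.8], 0.38)]
side stop_slot [([268.8, 165.3], 0.84), ([312.9, 307.4], 0.26)]
side mark [([266.9, 167.3], 0.94), ([318.7, 310.6], 0.22)]
top 52.240070952393154 311.7945891772638 206.16646002562652 [[0.0152, -0.9913, 0.1305, 0.5209], [-0.9998, -0.0167, -0.0098, 0.0136], [0.0119, -0.1304, -0.9914, 0.8546], [0.0, 0.0, 0.0, 1.0]]
top screw [([439.1, 263.3], 0.66)]
top pin [([403.4, 260.4], 0.72), ([437.3, 264.3], 0.35)]
top stand [([414.0, 259.9], 0.94)]
top board [([214.2, 260.7], 0.96)]
top stop_slot [([235.5, 248.5], 0.73)]
top mark [([222.6, 246.4], 0.74), ([368.7, 140.2], 0.22)]
1.15
```

View pics/side0.png

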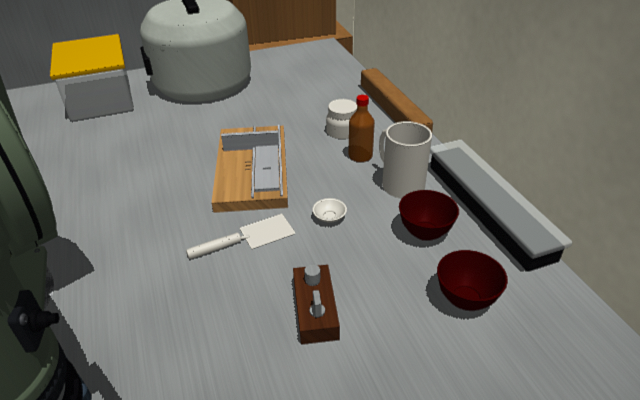

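View pics/top0.png

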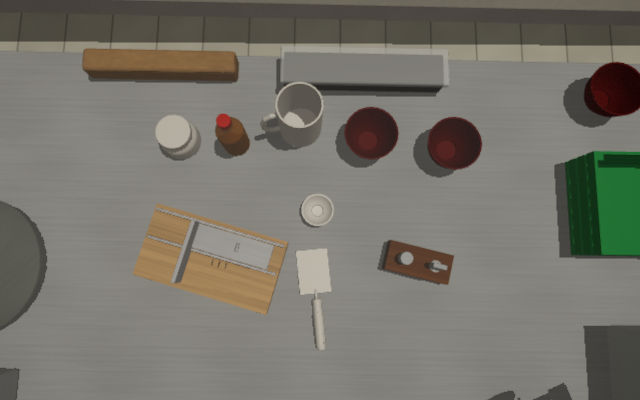

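```bash
cat > h.py <<'E'
from plant import manip
import numpy as np, cv2
def ray(fr,px,pose=None):
    """origin, direction in world of a pixel"""
    f=200/np.tan(np.radians(fr['fov_y'])/2)
    d=np.array([px[0]-fr['cx'],px[1]-fr['cy']])/f
    if 'mount' in fr:
        th=np.linalg.norm(d);v=np.r_[np.sin(th)*d/max(th,1e-9),np.cos(th)]
        T=np.eye(4);T[:3,:3]=pose[1];T[:3,3]=pose[0];T=T@fr['mount']
    else: v=np.r_[d,1];T=fr['cam_to_world']
    return T[:3,3],T[:3,:3]@v
def atz(fr,px,z,pose=None):
    o,d=ray(fr,px,pose);return o+d*(z-o[2])/d[2]
def proj(fr,P,pose=None):
    f=200/np.tan(np.radians(fr['fov_y'])/2)
    if 'mount' in fr:
        T=np.eye(4);T[:3,:3]=pose[1];T[:3,3]=pose[0];T=T@fr['mount']
    else:T=fr['cam_to_world']
    p=(np.asarray(P)-T[:3,3])@T[:3,:3]
    if 'mount' in fr:
        n=np.linalg.norm(p[:2]);return np.array([fr['cx'],fr['cy']])+f*np.arctan2(n,p[2])*p[:2]/n
    return np.array([fr['cx'],fr['cy']])+f*p[:2]/p[2]
def down(yaw):
    """tool down; tool y axis (closing line) at world angle yaw"""
    y=np.array([np.cos(yaw),np.sin(yaw),0]);z=np.array([0,0,-1.]);return np.c_[np.cross(y,z),y,z]
def wrist(name=None):
    s=manip.sense();p=(s['eef_pos'],s['tool_rot']);fr=manip.grab_frame('wrist')
    if name:cv2.imwrite('pics/'+name,fr['color'])
    return fr,p
E
python3 - <<'E'
from h import *
np.set_printoptions(precision=4,suppress=True)
f=manip.grab_frame('top')
for n,p,z in[('screw',(439.1,263.3),.034),('pin',(403.4,260.4),.034),('stand',(414,259.9),0),('board',(214.2,260.7),0),('slot',(236.5,247.5),.034),('c1',(287,242),.026),('c2',(267,311),.026),('c3',(156,205),.026),('c4',(135,275),.026),('t1',(212,262),.026),('t3',(226,265),.026)]:print(n,atz(f,p,z))
s=manip.grab_frame('side')
print('sidescrew',atz(s,(317.4,311),.034),'slot',atz(s,(268.8,167),.034),'pin',atz(s,(315.6,282.1),.034))
w,p=wrist();print(w['fov_y'],w['mount'],p[1])
E
```

```text
screw [ 0.518  -0.2509  0.034 ]
pin [ 0.5227 -0.1794  0.034 ]
stand [ 0.5241 -0.2095  0.    ]
board [0.5162 0.2055 0.    ]
slot [0.5432 0.1546 0.034 ]
c1 [0.556  0.0545 0.026 ]
c2 [0.4193 0.0909 0.026 ]
c3 [0.6271 0.3233 0.026 ]
c4 [0.4857 0.3559 0.026 ]
t1 [0.5137 0.2039 0.026 ]
t3 [0.5081 0.1757 0.026 ]
sidescrew [ 0.513  -0.2445  0.034 ] slot [0.5482 0.1522 0.034 ] pin [ 0.5305 -0.1879  0.034 ]
65.70646984690485 [[-0.0002 -0.9674 -0.2533  0.0719]
 [ 1.      0.0002 -0.0016  0.0002]
 [ 0.0016 -0.2533  0.9674 -0.1498]
 [ 0.      0.      0.      1.    ]] [[ 0.9136  0.4067  0.    ]
 [ 0.4067 -0.9136 -0.0001]
 [-0.      0.0001 -1.    ]]
```

Run:
```python
from h import *
np.set_printoptions(precision=4,suppress=True)
R=down(np.radians(-14))
manip.movep([.516,-.248,.17],R)
w,p=wrist('w1.png')
for t,z in(('screw',.034),('pin',.034),('stand',0)):
    for d in manip.pinpoint(t,'wrist')[:2]:print(t,d['location'],d['conf'],atz(w,d['location'],z,p))
for k,P in enumerate([(.516,-.248,.034)]):print(proj(w,P,p))
print(manip.sense()['time'],manip.sense()['joints'])
```

```text
screw [314.9, 191.2] 0.68 [ 0.5128 -0.2423  0.034 ]
screw [524.0, 169.1] 0.28 [ 0.7399 -0.2721  0.034 ]
pin [315.1, 126.2] 0.81 [ 0.528 -0.183  0.034]
stand [316.0, 154.6] 0.96 [ 0.521  -0.2123  0.    ]
[319.6542 196.0872]
2.9833 [-0.4698  0.3643  1.6712 -0.0002  1.1057 -0.2237]
```

View pics/w1.png

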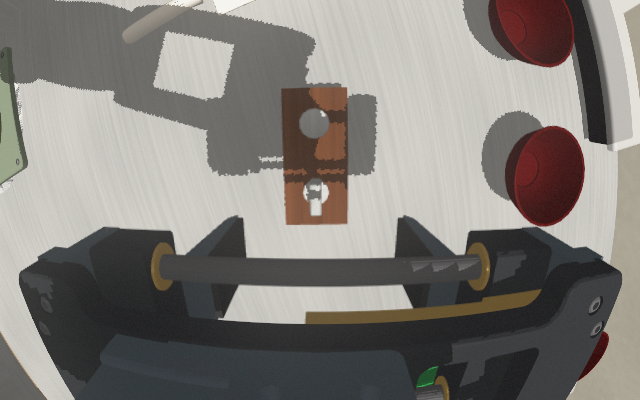

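```bash
python3 - <<'E'
from h import *
np.set_printoptions(precision=4,suppress=True)
w,p=wrist()
c=np.array([atz(w,q,.034,p) for q in((281.5,88),(347.5,88),(347.5,224),(286.5,224))])
print(c,c.mean(0),np.linalg.norm(np.diff(c,axis=0),axis=1))
yv=(c[0]+c[1]-c[2]-c[3])/2;yv/=np.linalg.norm(yv);print(np.degrees(np.arctan2(yv[1],yv[0])),c.mean(0)-.032*yv)
print('wing top',atz(w,(316,203),.068,p), 'collar',atz(w,(316,191),.038,p))
E
python3 -c "
import cv2;i=cv2.imread('pics/w1.png')[70:240,260:370];cv2.imwrite('pics/w1c.png',cv2.resize(i,None,fx=3.5,fy=3.5,interpolation=cv2.INTER_NEAREST)[:600])"
```

```text
[[ 0.507  -0.1407  0.034 ]
 [ 0.5653 -0.1556  0.034 ]
 [ 0.5355 -0.2818  0.034 ]
 [ 0.4776 -0.2673  0.034 ]] [ 0.5213 -0.2114  0.034 ] [0.0602 0.1297 0.0597]
76.81659688310528 [ 0.514  -0.2425  0.034 ]
wing top [ 0.5136 -0.2449  0.068 ] collar [ 0.5141 -0.2414  0.038 ]
```

View pics/w1c.png

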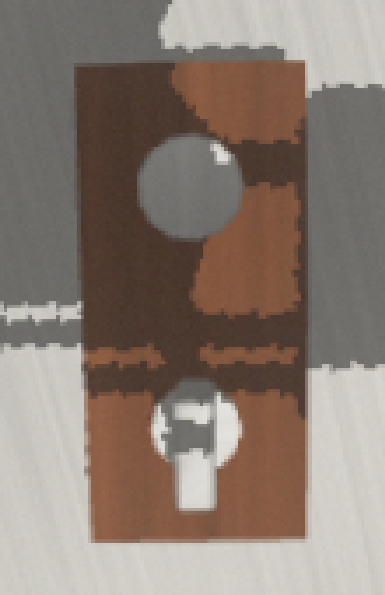

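Run:
```python
from h import *
np.set_printoptions(precision=4,suppress=True)
R=down(np.radians(-13.2))
manip.grip(.045,40)
manip.movel([.514,-.242,.10],R)
print(manip.movel([.514,-.242,.062],rate=.06,force_limit=8))
manip.grip(0,40)
s=manip.sense();print(s['width'],s['finger_force'],s['contact_force'],s['eef_pos'])
print(manip.movel([.514,-.242,.14],rate=.08,force_limit=12))
s=manip.sense();print(s['width'],s['contact_force'])
manip.movep([.540,.152,.15],down(np.radians(75.2)))
w,p=wrist('w2.png')
for t,z in(('stop_slot',.034),('mark',.026),('board',0),('cross_bar',.1)):
    for d in manip.pinpoint(t,'wrist')[:2]:print(t,d['location'],d['conf'],atz(w,d['location'],z,p))
s=manip.sense();print(s['time'],s['joints'],s['contact_force'])
```

```text
False
0.009870365984113554 40.000285506248474 [-0.3588 -0.0426  0.7854] [ 0.514  -0.242   0.0621]
False
0.009661115013447992 [ 0.3986 -0.1858 -1.0134]
stop_slot [323.9, 201.7] 0.88 [0.5413 0.155  0.034 ]
board [372.5, 160.8] 0.62 [0.5223 0.2098 0.    ]
board [319.7, 240.4] 0.48 [0.5894 0.1383 0.    ]
cross_bar [322.7, 231.6] 0.8 [0.5444 0.1524 0.1   ]
8.7417 [ 0.2524  0.3657  1.7257 -0.0001  1.0501 -1.0585] [ 0.6445 -0.5016  0.1316]
```

View pics/w2.png

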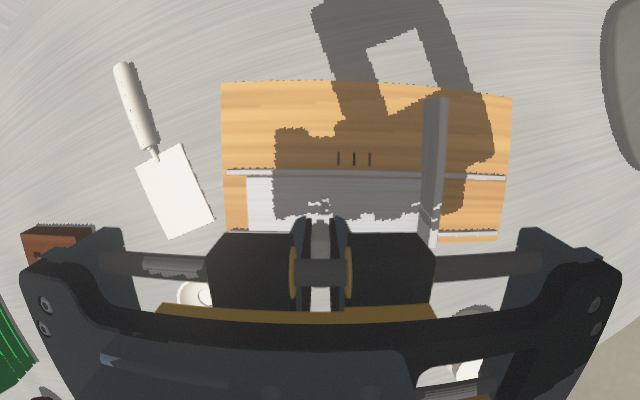

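Run:
```python
from h import *
np.set_printoptions(precision=4,suppress=True)
a=np.radians(75.2);by=np.array([np.cos(a),np.sin(a),0]);bx=np.array([by[1],-by[0],0])
manip.movel(np.array([.540,.152,.15])+.05*bx,rate=.2)
w,p=wrist('w3.png')
for t,z in(('stop_slot',.034),('mark',.026),('board',0)):
    for d in manip.pinpoint(t,'wrist')[:2]:print(t,d['location'],d['conf'],atz(w,d['location'],z,p))
i=w['color'][60:235,190:450];i=cv2.convertScaleAbs(i,alpha=1.4)
cv2.imwrite('pics/w3c.png',cv2.resize(i,None,fx=3,fy=3,interpolation=cv2.INTER_NEAREST))
```

```text
stop_slot [324.9, 147.1] 0.66 [0.5428 0.1557 0.034 ]
mark [353.7, 149.4] 0.88 [0.5519 0.1799 0.026 ]
mark [147.7, 101.3] 0.36 [0.4506 0.0033 0.026 ]
board [375.8, 112.7] 0.72 [0.5252 0.2118 0.    ]
```

View pics/w3c.png

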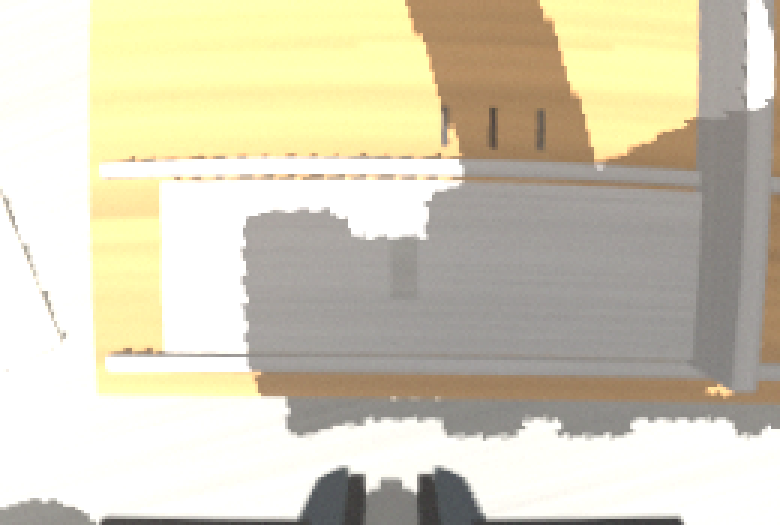

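Run:
```python
from h import *
np.set_printoptions(precision=4,suppress=True)
a=np.radians(75.2);by=np.array([np.cos(a),np.sin(a),0]);bx=np.array([by[1],-by[0],0])
w,p=wrist()
print(p[0])
print('slot',atz(w,(324.5,149.1),.034,p))
for q in((338.3,102.7),(354.3,102.7),(370.3,103)):print('tick',atz(w,q,.026,p))
p2=(np.array([.540,.152,.15]),p[1])
A=atz(w,(221,83),.026,p2);B=atz(w,(512,97),.026,p2);D=B-A
print(A,B,np.linalg.norm(D),np.degrees(np.arctan2(D[1],D[0])))
mid=(A+B)/2
C=atz(w,(222.5,191.5),.026,p);print('C far left',C,np.linalg.norm(C-A))
ax=D/np.linalg.norm(D);bxx=np.array([ax[1],-ax[0],0])
print('mark',mid+bxx*(.075+.035)-ax*.020)
print('bar expected px',proj(w,p[0]+p[1]@[0,0,.047],p))
for d in manip.pinpoint('cross_bar','wrist')[:2]:print(d)
for d in manip.pinpoint('screw','wrist')[:2]:print(d,proj(w,p[0]+p[1]@[0,0,.028],p))
c=w['color'][205:300,260:380];cv2.imwrite('pics/w4c.png',cv2.resize(c,None,fx=5,fy=5,interpolation=cv2.INTER_NEAREST))
```

```text
[0.5875 0.1393 0.15  ]
slot [0.5434 0.1555 0.034 ]
tick [0.5074 0.1775 0.026 ]
tick [0.5107 0.1912 0.026 ]
tick [0.5142 0.205  0.026 ]
[0.4127 0.0941 0.026 ] [0.4869 0.3648 0.026 ] 0.2807420326710089 74.68080332548105
C far left [0.5567 0.0534 0.026 ] 0.14964474876016423
mark [0.5506 0.1811 0.026 ]
bar expected px [319.2766 227.9052]
{'location': [318.8, 233.4], 'conf': 0.66}
{'location': [319.5, 238.3], 'conf': 0.91} [319.2458 238.2964]
```

View pics/w4c.png

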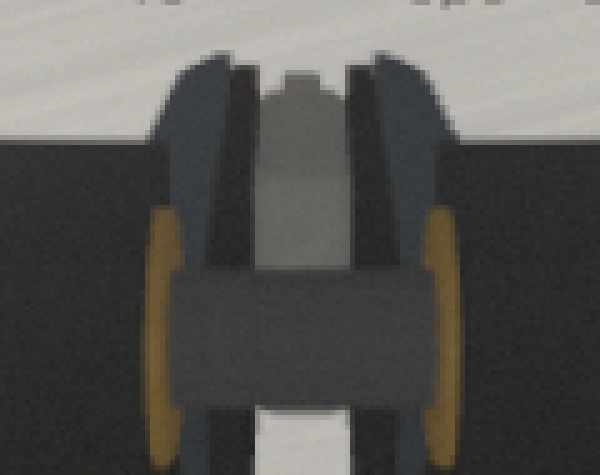

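Run:
```python
from h import *
np.set_printoptions(precision=2,suppress=True)
w,p=wrist()
for n,o in (('bar end low',(.007,0,.0495)),('bar end up',(.007,0,.0445)),('collar front low',(.012,0,.028)),('collar front up',(.012,0,.024)),('wing front topZ',(.014,0,-.006)),('wing/collar',(.014,0,.024)),('tip front',(.016,.0075,.022)),('1mm x',(.008,0,.0495)),('tip front-',(.016,-.0075,.022))):
    print(n,proj(w,p[0]+p[1]@np.array(o),p), (proj(w,p[0]+p[1]@np.array(o),p)-[260,205])*5)
```

```text
bar end low [319.27 216.9 ] [296.35  59.49]
bar end up [319.26 219.2 ] [296.31  71.01]
collar front low [319.23 219.83] [296.13  74.17]
collar front up [319.22 221.95] [296.09  84.74]
wing front topZ [319.14 237.37] [295.71 161.86]
wing/collar [319.21 218.74] [296.07  68.69]
tip front [332.09 216.52] [360.46  57.59]
1mm x [319.27 215.49] [296.35  52.43]
tip front- [306.32 216.53] [231.62  57.66]
```

```bash
cat >> h.py <<'E'
a=np.radians(74.7);by=np.array([np.cos(a),np.sin(a),0]);bx=np.array([by[1],-by[0],0])
R0=down(a)
slot=np.array([.5434,.1555,0]);mark=np.array([.5506,.1811,0])
off=-.0018*bx-.0009*by
def at(base,x,y,z): 
    q=base+off+x*bx+y*by;q[2]=z;return q
E
python3 - <<'E'
from h import *
np.set_printoptions(precision=4,suppress=True)
manip.movel(at(slot,0,0,.098),R0,rate=.12)
w,p=wrist('w5.png')
c=w['color'][150:270,250:390];cv2.imwrite('pics/w5c.png',cv2.resize(cv2.convertScaleAbs(c,alpha=1.5),None,fx=5,fy=5,interpolation=cv2.INTER_NEAREST))
manip.hold(.2)
r=manip.movel(at(slot,0,0,.0785),rate=.02,force_limit=3)
s=manip.sense();print(r,s['eef_pos'],s['contact_force'],s['time'])
E
```

```text
False [0.5415 0.1551 0.0786] [ 0.0158  0.137  -0.4238] 11.6667
```

View pics/w5c.png

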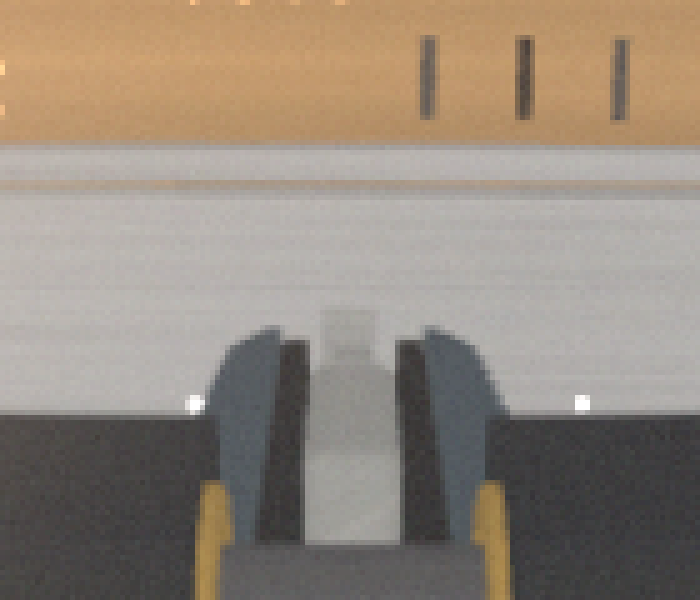

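Run:
```python
from h import *
np.set_printoptions(precision=4,suppress=True)
r=manip.movel(at(mark,0,-.0155,.0785),rate=.03,force_limit=15)
s=manip.sense();print(r,s['eef_pos'],s['contact_force'])
r=manip.movel(at(mark,0,-.0155,.0725),rate=.01,force_limit=2)
s=manip.sense();zp=s['eef_pos'][2];print('plate',r,zp,s['contact_force'],s['time'])
if r and abs(zp-.0755)<.002:
    y=-.0155
    while y<.016:
        manip.movel(at(mark,0,y,zp+.0006),rate=.02)
        y+=.0009
        manip.movel(at(mark,0,y,zp+.0006),rate=.02,force_limit=15)
        r=manip.movel(at(mark,0,y,zp-.0015),rate=.012,force_limit=2)
        s=manip.sense();print(round(y*1e3,1),r,round((s['eef_pos'][2]-zp)*1e3,2),s['contact_force'])
        if not r or s['eef_pos'][2]<zp-.001 or s['time']>45:break
print(s['time'])
```

```text
False [0.5446 0.1663 0.0785] [-0.4754  0.0553 -0.0216]
plate True 0.0755454118521307 [-0.8465  0.8611  4.8   ] 12.5917
-14.6 True -0.04 [-0.836   0.2907  5.1917]
-13.7 True -0.01 [-1.0244  0.3097  5.3168]
-12.8 True -0.04 [-0.6909  0.276   3.9662]
-11.9 True -0.06 [-1.1964 -0.2273  4.5014]
-11.0 True -0.11 [-0.9699  0.0776  3.7565]
-10.1 True -0.33 [-0.7335  0.1619  4.5772]
-9.2 True -0.95 [0.9777 1.6935 0.2658]
-8.3 False -1.67 [ 1.1611 -2.3455 -0.1266]
18.375
```

Run:
```python
from h import *
np.set_printoptions(precision=4,suppress=True)
r=manip.movel(at(mark,0,-.0078,.0739),rate=.01,force_limit=3)
s=manip.sense();print(r,s['eef_pos'],s['contact_force'])
q=s['eef_pos'].copy()
q[2]=.0605
r=manip.movel(q,rate=.015,force_limit=4)
s=manip.sense();print(r,s['eef_pos'],s['contact_force'],s['moment'],s['time'])
```

```text
False [0.5466 0.1731 0.0739] [ 1.1664 -2.7234  0.0418]
True [0.546  0.1733 0.0624] [-0.0345 -0.1434  4.3258] [ 0.1587 -0.1325  0.0184] 19.3417
```

Run:
```python
from h import *
np.set_printoptions(precision=4,suppress=True)
s=manip.sense();q=s['eef_pos'].copy()
def dn():
    manip.movel([q[0],q[1],.0640],rate=.02)
    r=manip.movel([q[0],q[1],.0605],rate=.01,force_limit=5)
    s=manip.sense();print(r,s['eef_pos'],s['contact_force'],s['time'])
dn()
manip.grip(.014,20);manip.hold(.3);s=manip.sense();print('free',s['contact_force'])
w,p=wrist('w6.png')
c=w['color'][150:270,250:390];cv2.imwrite('pics/w6c.png',cv2.resize(cv2.convertScaleAbs(c,alpha=1.5),None,fx=5,fy=5,interpolation=cv2.INTER_NEAREST))
manip.grip(0,20);s=manip.sense();print(s['eef_pos'],s['width'],s['contact_force'])
dn()
```

```text
True [0.546  0.1734 0.0624] [ 0.0018 -0.5534  4.4224] 19.875
free [0.5736 0.2667 0.2297]
[0.5454 0.1732 0.0618] 0.01015716558919439 [-0.6631  0.1286  0.7006]
True [0.5461 0.1733 0.0617] [0.364  0.1217 4.5109] 21.3417
```

View pics/w6c.png

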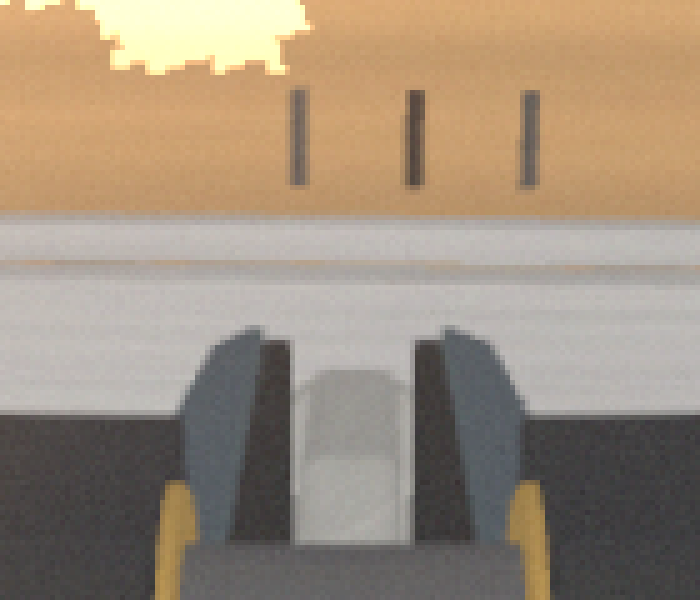

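Run:
```python
from h import *
np.set_printoptions(precision=4,suppress=True)
s=manip.sense();q=s['eef_pos'].copy();q[2]=.0618
c=q+.0008*bx
for k in range(1,10):
    t=np.radians(-10*k);d=np.cos(t)*bx+np.sin(t)*by
    manip.movep(c-.0008*d,down(a+t))
    s=manip.sense();print(-10*k,s['eef_pos'],s['contact_force'],s['moment'],s['width'],s['time'])
    if np.linalg.norm(s['contact_force'])>10:break
```

```text
-10 [0.5458 0.1734 0.0617] [-0.9988  0.2141  1.1986] [0.0227 0.1203 0.0341] 0.009907055031822275 21.625
-20 [0.5462 0.1735 0.0617] [-0.5401 -0.0408  1.7091] [-0.0573 -0.0113  0.0448] 0.009573993168171998 21.9167
-30 [0.5464 0.1737 0.0617] [-0.6893 -0.6572 -0.4283] [-0.0758 -0.0995  0.0008] 0.010171395689091743 22.2083
-40 [0.5465 0.1738 0.0617] [-0.5215 -0.6345  0.5822] [-0.001  -0.0991 -0.0245] 0.010047518883628053 22.5
-50 [0.5466 0.1739 0.0617] [-0.9815  0.5424 -0.0124] [ 0.0235 -0.1057  0.0203] 0.009646505420434829 22.7917
-60 [0.5467 0.1739 0.0617] [-0.0636  0.2547 -0.3152] [-0.0217 -0.1108  0.0105] 0.01007090235674034 23.0833
-70 [0.5468 0.1739 0.0618] [0.1427 0.1896 0.2436] [ 0.0008 -0.1104 -0.066 ] 0.009497264931035284 23.375
-80 [0.5469 0.1739 0.0617] [ 0.3638 -0.6496  0.2609] [ 0.0214 -0.0081 -0.0117] 0.009546606749148975 23.6667
-90 [0.5471 0.1739 0.0618] [ 0.8519 -0.0571 -1.2027] [-0.0572 -0.0812 -0.0173] 0.009755383069076926 23.9583
```

Run:
```python
from h import *
np.set_printoptions(precision=4,suppress=True)
q=manip.sense()['eef_pos'].copy();q[2]=.0617
r=manip.movel([q[0],q[1],.0657],rate=.01,force_limit=3);s=manip.sense();print('lock',r,s['eef_pos'],s['contact_force'])
r=manip.movel([q[0],q[1],.0610],rate=.01,force_limit=4);s=manip.sense();print('seat',r,s['eef_pos'],s['contact_force'])
manip.movel([q[0],q[1],.0617],rate=.01)
manip.grip(.03,20);manip.hold(.3)
manip.movel([q[0],q[1],.15],rate=.08)
manip.movel(np.array([q[0],q[1],.15])-.05*by,rate=.15)
w,p=wrist('w7.png')
for d in manip.pinpoint('screw','wrist')[:1]:print(d,atz(w,d['location'],.034,p))
c=w['color'][60:260,200:440];cv2.imwrite('pics/w7c.png',cv2.resize(c,None,fx=3,fy=3,interpolation=cv2.INTER_NEAREST))
print(manip.sense()['time'])
```

```text
lock True [0.5464 0.1737 0.0636] [ 0.7337  0.2697 -0.9317]
seat True [0.5468 0.1738 0.0617] [-0.5128 -0.3976  3.9346]
{'location': [319.3, 146.4], 'conf': 0.93} [0.5466 0.1738 0.034 ]
27.4417
```

View pics/w7c.png

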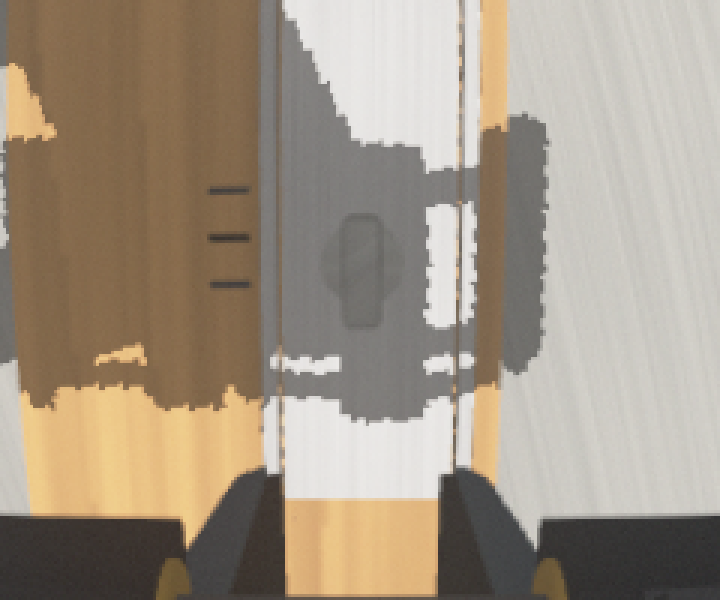

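The picture shows the screw on the stop at about (320,146), with its wing along board y. It is locked: a gentle upward pull stopped it after 1.9 mm, which matches the 2 mm clearance. It then seated again at the same height.

```bash
python3 -c "
from plant import manip
print(manip.sign_off())"
```

```text
the job is handed in; nothing more can be done
None
```

The job is handed in: the thumbscrew went through both slots with its collar down on the stop, was turned a quarter turn, checked as locked by a gentle pull and released, after 27 s of robot time; I saw no contact with the pin or anything else, but took no final picture of the rest of the counter.

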